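Unstack the craft supplies onto their rests

TASK

The craft supplies have been left in one pile: take the pile apart and put each thing on its own grey rest, the black marker on the long narrow one, the eraser on the short one, the tape roll over the little peg of the round one and the flat brown card pack on the largest one. Each must lie flat and centred on its rest, between the end stops and lengthwise along it where the rest has a length, and the two walnut shells must stay where they lie.

Things in the scene. Friction and masses are not known exactly. Their poses are not given: they have to be found in the camera images.
- marker: black marker pen lying on top of the pile (not the like one far back on the table), 136 mm long, 12 mm wide, 12 mm high, does not roll. Its middle rests on the eraser, roughly square across it. Origin: centre of its underside; y along its length, x across it, z up. About 20 g.
- eraser: white boxed eraser, 21 x 34 x 12 mm (x, y, z), second from the top, lying on the tape roll and crossed by the marker. Origin: centre of its underside; y along the 34 mm length, z up. About 20 g.
- tape: roll of black insulating tape lying flat (not the like one far back on the table), third from the top, lying on the card pack: 48 mm outside diameter, 18 mm high, with a hole about 23 mm wide through its middle. Origin: centre of its underside; z along its axis, up. About 40 g.
- card: flat stiff brown kraft card pack, 50 x 195 x 8 mm (x, y, z), at the bottom of the pile on the table, its ends standing out on both sides. Origin: centre of its underside; y along the 195 mm length, z up. About 60 g.
- marker_rest: marker's rest: long narrow grey slat, 34 mm wide, 170 mm long, 158 mm clear between the stops, with a 6 mm wide stop across each end that rises 5 mm above the deck. Fixed. Deck (top face) 6 mm above the table. Origin: centre of its underside, on the table; y along its length, z up. 
- eraser_rest: eraser's rest: short grey slat, 42 mm wide, 68 mm long, 56 mm clear between the stops, with a 6 mm wide stop across each end that rises 5 mm above the deck. Fixed. Deck (top face) 6 mm above the table. Origin: centre of its underside, on the table; y along its length, z up. 
- tape_rest: tape roll's rest: round grey disc, 68 mm diameter, with an upright grey peg 8 mm thick in its centre that rises 10 mm above the deck and loosely enters the roll's hole. Fixed. Deck 6 mm above the table. Origin: centre of its underside, on the table; z up.
- card_rest: card pack's rest: the largest grey slat, 64 mm wide, 229 mm long, 217 mm clear between the stops, with a 6 mm wide stop across each end that rises 5 mm above the deck. Fixed. Deck (top face) 6 mm above the table. Origin: centre of its underside, on the table; y along its length, z up. 
- walnut_a: loose half walnut shell lying open side up, 34 x 43 x 16 mm, a bystander to leave alone. Origin: centre of its underside.
- walnut_b: loose half walnut shell lying dome up, 34 x 44 x 18 mm, a bystander to leave alone. Origin: centre of its underside.

How it is judged:
At the end, for the whole second after the job is handed in: Marker, eraser, tape and card each at rest, flat (tilt under 0.12 rad) on the deck of their own rest (origin 3 to 10 mm above its underside), centred within 13 mm; marker and eraser along it within 0.25 rad, card 0.15 rad, either way round; walnut shells within 25 mm of their start (horizontal distance between marker and marker_rest below 0.013 m and z of marker in the frame of marker_rest between 0.003 and 0.01 m and linear speed of each of marker, eraser, tape, card below 0.01 m/s and angular speed of each of marker, eraser, tape, card below 0.1 rad/s and angle between each of marker, eraser, tape, card's own z axis and vertical below 0.12 rad and angle between the y axis of marker and the y axis of marker_rest, either way round below 0.25 rad and horizontal distance between eraser and eraser_rest below 0.013 m and z of eraser in the frame of eraser_rest between 0.003 and 0.01 m and angle between the y axis of eraser and the y axis of eraser_rest, either way round below 0.25 rad and horizontal distance between tape and tape_rest below 0.013 m and z of tape in the frame of tape_rest between 0.003 and 0.01 m and horizontal distance between card and card_rest below 0.013 m and z of card in the frame of card_rest between 0.003 and 0.01 m and angle between the y axis of card and the y axis of card_rest, either way round below 0.15 rad and distance of each of walnut_a, walnut_b from where it was at the start of the episode below 0.025 m); the robot touches nothing.
It fails at once if a walnut shell was shoved more than 25 mm (distance of any of walnut_a, walnut_b from where it was at the start of the episode above 0.025 m).
It also fails if it takes over 106 s, if anything falls off the work surface, if the arm or the gripper's body presses on something with over 40 N, if the wrist force passes 120 N, or if a joint passes its speed limit or range.

ROBOT

A 7-joint arm with a two-finger parallel gripper is mounted at the origin on a cart in front of the work surface, level with it; the furniture and walls round the work are solid. World frame = base frame: x ahead of the robot, y to its left, z up, the work surface at z = 0. Lengths are in m, angles in rad, forces in N, time in s.
With the tool pointing down it reaches from about 0.4 to 0.875 m from the base axis. Payload 19.3 kg.
Tool frame: the origin (TCP) lies on the centre line of the jaws, within the pads' length; the fingertips stand 25 mm ahead of it and the grasp point (between the pads) lies 6 mm ahead of it; z points along the fingers, y is the line along which they close (so a half turn about z gives the same grasp; the last joint's range is limited). The gripper opens to 85 mm and grips with 20 to 120 N. Pads are 22 mm wide; open, the fingers measure 114 mm over their backs; the gripper's body (76 mm by 85 mm) begins 54 mm behind the grasp point. The pads swing forward as they close: fully open they stand 13 mm farther back than shut.
Start: joints at [1.128, 0.521, -0.036, 1.599, 0.021, 1.021, -0.113], TCP at [0.228, -0.582, 0.256] pointing down, gripper open.
Joint ranges: [-2.91, 2.91], [-0.3, 2.13], [-1.5, 1.42], [0.17, 2.43], [-1.26, 4.41], [0.16, 1.93], [-2.52, 2.52]. Speed limits (rad/s): [1.89, 1.89, 2.39, 2.39, 3.01, 3.01, 3.01].

INTERFACE

Orientations are given as a 3x3 rotation matrix whose columns are the frame's x, y, z axes.
In Python, from bench import get_obs, grab_frame, close_job gives the robot as it stands.
- The arm moves only by the shell command python3 -m jog 'ROWS' [FORCE]. ROWS is JSON, a list of rows, each an object of numbers: "fingers": the gripper's target within -1 to 1 (fully open at 1, half-way at 0, shut at -1); "tx", "ty", "tz": the shift along the tool's x, y, z as a fraction of full scale; "twist": the turn about the tool's z as a fraction of full scale. A call has 1 to 12 rows; each row shifts and turns the commanded pose from where the row before left it, along the tool's axes as they then stand; what a row does not reach is not made up. Full scale, the value 1, is 25 mm for a shift and 6 degrees for a turn. A row lasts 1/10 s, in which the tool goes at most 50 mm and 8.59 degrees, less where a joint would pass 70% of its speed; a pose out of reach is approached as far as the arm can. A call with a number of a shift or a turn outside -1 to 1 is refused whole. A call with a gripper value outside its range is refused whole. The fingers move at their own pace and stop on an object; FORCE is the grip in N (left out, the last holds). Time passes only in rows, so rows that do not move let the fingers close. It gives the time, the measured TCP pose, the force, the opening and the grip force at its end, in the units of the state.
- get_obs(): the state, without advancing time (a new reading comes with each control period).
- grab_frame(name): name is "side" or "top"; returns a dict with "frame" (400x640x3 uint8, red, green, blue), "depth" (400x640 float32, m along the optical axis (not along the pixel's ray), 0 where there is no reading), "fx", "fy", "cx", "cy" (pixels), "world_to_cam" (4x4, takes a point from world to camera coordinates). Camera axes: x right, y down, z forward; pixel columns grow to the right and rows downward; lengths in m; the calibration is good to about 2 mm. A picture is of the moment at which its call begins.
- close_job(): hands the job in; it is judged then, once.
The state is a dict: "clock": time; "q": joint angles; "qd": joint speeds; "effort": joint torques, N m; "tcp_pos": TCP position; "orientation": TCP orientation; "wrist_force": force on the tool from outside, world axes, zero at the start; "ft_torque": the same for the moment, N m; "gripper_width": finger opening in m; "finger_force": force on a finger pad.
Only numpy, scipy, OpenCV 4.12 (cv2) and the standard library are available. Lean on these libraries where they do the work, as an engineer would, in place of code of your own. Each camera call takes 0.05 s, during which the arm holds its last target. There are 200 camera calls.

## Working session

There is one attempt and no reset: what is moved stays moved. The work goes in short steps, Python scripts to look and compute and a shell command to move; the robot and the scene stay as the last step left them, time stands still between calls to the robot, and variables do not carry over. Pictures are saved under pics/ and viewed, at most 14 in all, crops included, and the job is handed in when it is done.

```bash
ls; mkdir -p pics; cat > h.py <<'E'
import numpy as np, cv2
from bench import get_obs, grab_frame
def shot(name,fn,crop=None,s=1):
    f=grab_frame(name); np.savez(f'/tmp/{fn}.npz',**f)
    im=f['frame'][:,:,::-1]
    if crop: x0,y0,x1,y1=crop; im=im[y0:y1,x0:x1]
    cv2.imwrite(f'pics/{fn}.png',cv2.resize(im,None,fx=s,fy=s,interpolation=cv2.INTER_CUBIC)); return f
def px(f,u,v,z=None):
    "world point at pixel by depth, or on plane z"
    T=np.linalg.inv(f['world_to_cam']); r=np.array([(u-f['cx'])/f['fx'],(v-f['cy'])/f['fy'],1])
    if z is None: d=f['depth'][int(round(v)),int(round(u))]
    else: d=(z-T[2,3])/(T[:3,:3]@r)[2]
    return T[:3,:3]@(r*d)+T[:3,3]
E
python3 - <<'E'
from h import *
o=get_obs();print(o)
for n in('top','side'):
    f=shot(n,n+'0'); print(np.round(np.linalg.inv(f['world_to_cam']),3),f['fx'])
E
```

```text
pics
{'clock': 0.0, 'q': array([ 1.12780303,  0.52201922, -0.03630182,  1.59999133,  0.02122115,
        1.02108345, -0.11278617]), 'qd': array([-1.49377271e-04, -8.51011105e-04, -1.90583126e-03,  8.29732955e-04,
       -2.62075037e-03, -4.41920512e-05, -1.76394952e-03]), 'effort': array([-2.14952292e-03, -9.27112770e+01,  1.97811820e+00, -3.69939387e+01,
        1.74485764e-02,  8.00317910e-03,  1.69636473e-05]), 'tcp_pos': array([ 0.22747762, -0.58181339,  0.25572873]), 'orientation': array([[ 9.31316339e-01,  3.64210955e-01, -5.06437436e-04],
       [ 3.64211290e-01, -9.31315815e-01,  9.94524569e-04],
       [-1.09436451e-04, -1.11066721e-03, -9.99999377e-01]]), 'wrist_force': array([ 0.18570824, -0.14566878,  0.15065791]), 'ft_torque': array([-0.01418448,  0.05892089,  0.02430426]), 'finger_force': 0.0, 'gripper_width': 0.0853595623376437}
[[ 1.390e-01 -9.700e-01  2.020e-01  3.300e-01]
 [-9.900e-01 -1.370e-01  2.200e-02  1.000e-03]
 [ 6.000e-03 -2.030e-01 -9.790e-01  1.101e+00]
 [ 0.000e+00  0.000e+00  0.000e+00  1.000e+00]] 367.6916474354925
[[ 0.973 -0.16   0.167  0.375]
 [-0.231 -0.629  0.742 -0.66 ]
 [-0.014 -0.761 -0.649  0.64 ]
 [ 0.     0.     0.     1.   ]] 366.8083218591276
```

View pics/top0.png

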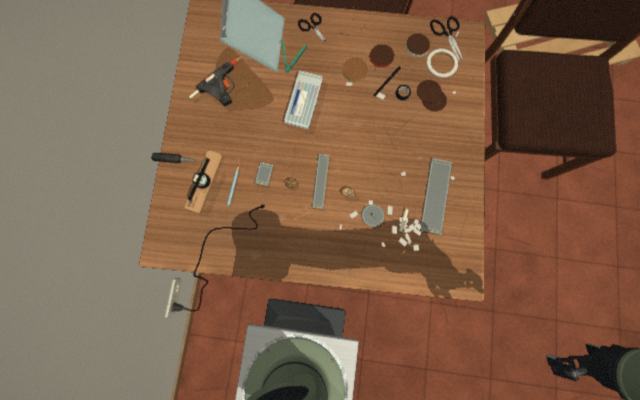

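View pics/side0.png

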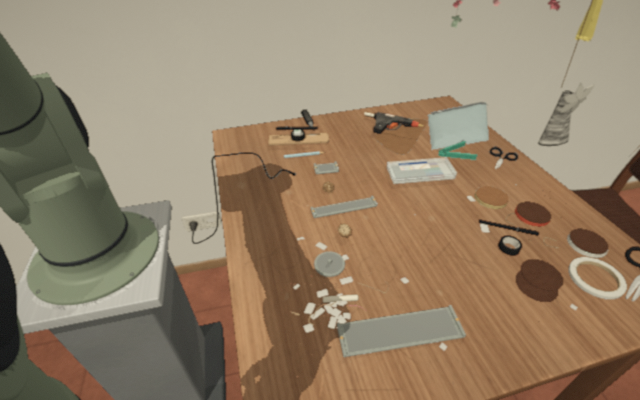

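Top view: pile at about (203,181), rests at (264,174) eraser, (321,181) marker, (373,215) tape and (436,197) card, walnuts at (291,183) and (347,191). I'll zoom in on these.

```bash
python3 - <<'E'
import cv2
im=cv2.imread('pics/top0.png')
cv2.imwrite('pics/c1.png',cv2.resize(im[140:220,145:275],None,fx=6,fy=6,interpolation=cv2.INTER_CUBIC))
cv2.imwrite('pics/c2.png',cv2.resize(im[145:245,300:460],None,fx=5,fy=5,interpolation=cv2.INTER_CUBIC))
s=cv2.imread('pics/side0.png')
cv2.imwrite('pics/c3.png',cv2.resize(s[95:180,260:350],None,fx=7,fy=7,interpolation=cv2.INTER_CUBIC))
E
```

```text
(no output)
```

View pics/c1.png

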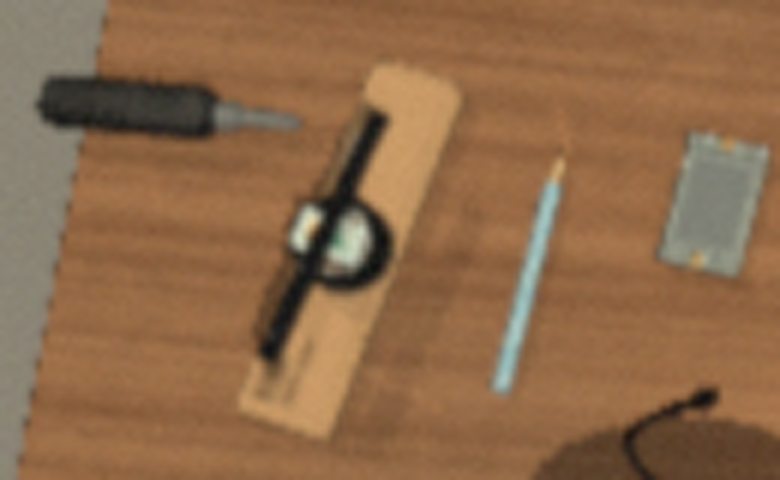

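View pics/c2.png

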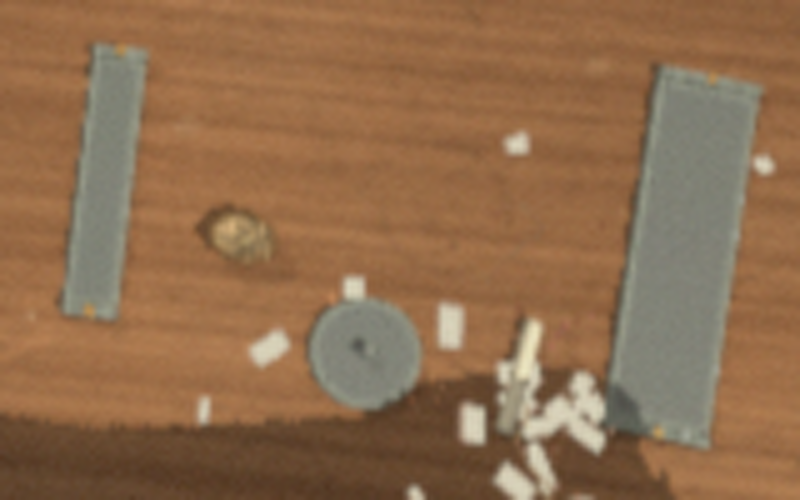

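View pics/c3.png

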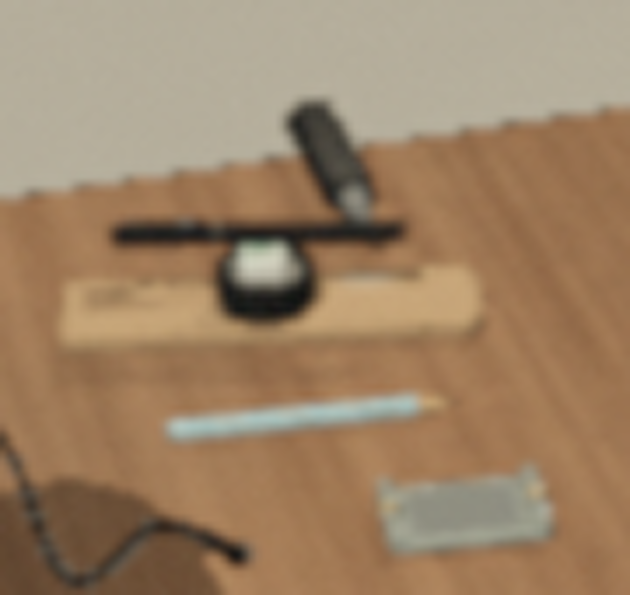

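c1 shows marker ends at (376,118) and (268,353), the eraser around (332,235), the tape around (342,243), the card corners, and the eraser rest around (714,203). c2 shows the marker rest at (105,182), the tape rest at (365,353) and the card rest at (684,255). c3 confirms the stacking order.

```bash
python3 - <<'E'
from h import *
f=dict(np.load('/tmp/top0.npz'))
def rep(n,pts,org,s,z,ax):
    w=np.array([px(f,org[0]+(u+.5)/s-.5,org[1]+(v+.5)/s-.5,z) for u,v in pts]); c=w.mean(0)
    l=''
    if len(pts)==4: 
        e=np.linalg.norm(np.roll(w,-1,0)-w,axis=1);l=np.round(e*1e3)
        d=w[0]+w[1]-w[2]-w[3]
    elif len(pts)==2: d=w[0]-w[1]; l=np.linalg.norm(d)
    else: d=[1,0,0]
    print(n,np.round(c,4),'r',round(np.hypot(c[0],c[1]),3),'yaw of length',round(np.degrees(np.arctan2(d[1],d[0])),1),l)
A=(145,140);B=(300,145)
rep('marker',[(376,118),(268,353)],A,6,.044,0)
rep('eraser',[(332,235)],A,6,.038,0)
rep('tape',[(342,243)],A,6,.026,0)
rep('card',[(372,62),(462,95),(328,438),(240,408)],A,6,.008,0)
rep('erest',[(690,130),(768,148),(740,276),(658,260)],A,6,.011,0)
rep('mrest',[(95,43),(147,50),(118,322),(62,314)],B,5,.011,0)
rep('trest',[(365,353)],B,5,.006,0)
rep('crest',[(657,63),(762,88),(710,447),(608,425)],B,5,.011,0)
for n,u,v in(('wa',291,183),('wb',347,191)): print(n,px(f,u,v))
# depth check pile in side cam
g=dict(np.load('/tmp/side0.npz'))
T=np.linalg.inv(g['world_to_cam'])
for n,u,v in(('m1',260+170/7,95+232/7),('m2',260+350/7,95+230/7),('er',260+265/7,95+263/7),('cardR',260+420/7,95+300/7),('cardL',260+150/7,95+315/7)): print(n,np.round(px(g,u,v),4))
for n,u,v in(('tape',145+385/6,140+245/6),('m',145+300/6,140+285/6),('card',145+420/6,140+120/6)): print(n,np.round(px(f,u,v),4))
E
```

```text
marker [0.5399 0.3663 0.044 ] r 0.652 yaw of length -12.9 0.12739317002622216
eraser [0.5414 0.3637 0.038 ] r 0.652 yaw of length 0.0 
tape [0.5404 0.362  0.026 ] r 0.65 yaw of length 0.0 
card [0.5421 0.3628 0.008 ] r 0.652 yaw of length -9.5 [ 51. 188.  47. 189.]
erest [0.5904 0.184  0.011 ] r 0.618 yaw of length -3.2 [41. 68. 43. 70.]
mrest [0.5925 0.008  0.011 ] r 0.593 yaw of length 1.4 [ 32. 171.  34. 171.]
trest [ 0.5098 -0.1606  0.006 ] r 0.535 yaw of length 0.0 
crest [ 0.5974 -0.3452  0.011 ] r 0.69 yaw of length -3.6 [ 66. 226.  61. 228.]
wa [0.57134614 0.09609767 0.01619927]
wb [ 0.57302416 -0.07554584  0.00504743]
m1 [0.5015 0.3719 0.0435]
m2 [0.5812 0.3512 0.0443]
er [0.5413 0.3517 0.0328]
cardR [0.6117 0.3429 0.0075]
cardL [0.4882 0.3659 0.005 ]
tape [0.5419 0.34   0.023 ]
m [0.5118 0.3698 0.0463]
card [0.6118 0.3393 0.01  ]
```

Sizes and heights check out. First I'll twist to yaw 90°, then move towards the pile.

```bash
cat > st.py <<'E'
from h import *
import sys
o=get_obs();R=o['orientation'];p=o['tcp_pos'];yaw=np.degrees(np.arctan2(R[1,0],R[0,0]))
print('t',round(o['clock'],1),'p',np.round(p,4),'yaw',round(yaw,1),'q1,7',np.round(o['q'][[0,6]],2),'w',round(o['gripper_width'],4),'f',np.round(o['wrist_force'],1),round(o['finger_force'],1))
if len(sys.argv)>3:  # target x y yaw: units after turning
    x,y,a=map(float,sys.argv[1:4]); d=np.array([x,y])-p[:2]; tw=-((a-yaw+180)%360-180)/6
    for n,b in(('now',yaw),('after',a)):
        c,s=np.cos(np.radians(b)),np.sin(np.radians(b)); print(n,'tx %.2f ty %.2f'%((d@[c,s])/.025,(d@[s,-c])/.025))
    print('twist %.2f'%tw)
    if len(sys.argv)>4: print('tz %.2f'%((p[2]-float(sys.argv[4]))/.025))
E
python3 -m jog '[{"twist":-0.95},{"twist":-0.95},{"twist":-0.95},{"twist":-0.95},{"twist":-0.95},{"twist":-0.95},{"twist":-0.95},{"twist":-0.95},{"twist":-0.95},{"twist":-0.95},{"twist":-0.95},{"twist":-0.95}]'
python3 st.py 0.501 0.375 167 0.13
```

```text
t 0.1 p [ 0.2275 -0.5818  0.2558] yaw 21.4 q1,7 [ 1.13 -0.11] w 0.0853 f [-0.5  0.  -0.1] 0.0
now tx 24.13 ty -31.66
after tx -2.05 ty 39.75
twist -24.27
tz 5.03invalid input
```

```bash

python3 -m jog '[{"fingers":1,"tx":0,"ty":0,"tz":0,"twist":-0.95},{"fingers":1,"tx":0,"ty":0,"tz":0,"twist":-0.95}]'
python3 st.py 0.501 0.375 167 0.13
```

```text
clock: 0.3
tcp_pos: [0.2277, -0.5819, 0.2559]
orientation: [[0.839, 0.544, -0.0], [0.544, -0.839, 0.001], [0.0, -0.001, -1.0]]
wrist_force: [-0.2, 0.4, -0.2]
gripper_width: 0.0852
finger_force: 0.0
t 0.3 p [ 0.2277 -0.5819  0.2559] yaw 33.0 q1,7 [1.16 0.07] w 0.0852 f [-0.2  0.4 -0.2] 0.0
now tx 30.01 ty -26.15
after tx -2.04 ty 39.75
twist -22.34
tz 5.04
```

All five keys are required. Continuing the twist, then moving.

```bash

python3 -m jog '[{"fingers":1,"tx":0,"ty":0,"tz":0,"twist":-0.95},{"fingers":1,"tx":0,"ty":0,"tz":0,"twist":-0.95},{"fingers":1,"tx":0,"ty":0,"tz":0,"twist":-0.95},{"fingers":1,"tx":0,"ty":0,"tz":0,"twist":-0.95},{"fingers":1,"tx":0,"ty":0,"tz":0,"twist":-0.95},{"fingers":1,"tx":0,"ty":0,"tz":0,"twist":-0.95},{"fingers":1,"tx":0,"ty":0,"tz":0,"twist":-0.95},{"fingers":1,"tx":0,"ty":0,"tz":0,"twist":-0.95},{"fingers":1,"tx":0,"ty":0,"tz":0,"twist":-0.95},{"fingers":1,"tx":0,"ty":0,"tz":0,"twist":-0.95}]' >/dev/null
python3 -m jog '[{"fingers":1,"tx":0.9,"ty":1,"tz":0,"twist":0},{"fingers":1,"tx":0.9,"ty":1,"tz":0,"twist":0},{"fingers":1,"tx":0.9,"ty":1,"tz":0,"twist":0},{"fingers":1,"tx":0.9,"ty":1,"tz":0,"twist":0},{"fingers":1,"tx":0.9,"ty":1,"tz":0,"twist":0},{"fingers":1,"tx":0.9,"ty":1,"tz":0,"twist":0},{"fingers":1,"tx":0.9,"ty":1,"tz":0,"twist":0},{"fingers":1,"tx":0.9,"ty":1,"tz":0,"twist":0},{"fingers":1,"tx":0.9,"ty":1,"tz":0,"twist":0},{"fingers":1,"tx":0.9,"ty":1,"tz":0,"twist":0},{"fingers":1,"tx":0.9,"ty":1,"tz":0,"twist":0}]' >/dev/null
python3 st.py 0.501 0.375 167 0.13
```

```text
t 2.4 p [ 0.5044 -0.3347  0.2561] yaw 89.8 q1,7 [0.76 0.3 ] w 0.0852 f [ 0.6  0.  -0.5] 0.0
now tx 28.39 ty -0.26
after tx 6.52 ty 27.63
twist -12.87
tz 5.04
```

```bash

python3 -m jog '[{"fingers":1,"tx":1,"ty":0,"tz":0,"twist":0},{"fingers":1,"tx":1,"ty":0,"tz":0,"twist":0},{"fingers":1,"tx":1,"ty":0,"tz":0,"twist":0},{"fingers":1,"tx":1,"ty":0,"tz":0,"twist":0},{"fingers":1,"tx":1,"ty":0,"tz":0,"twist":0},{"fingers":1,"tx":1,"ty":0,"tz":0,"twist":0},{"fingers":1,"tx":1,"ty":0,"tz":0,"twist":0},{"fingers":1,"tx":1,"ty":0,"tz":0,"twist":0},{"fingers":1,"tx":1,"ty":0,"tz":0,"twist":0},{"fingers":1,"tx":1,"ty":0,"tz":0,"twist":0},{"fingers":1,"tx":1,"ty":0,"tz":0,"twist":0},{"fingers":1,"tx":1,"ty":0,"tz":0,"twist":0}]' >/dev/null
python3 -m jog '[{"fingers":1,"tx":1,"ty":0,"tz":0,"twist":0},{"fingers":1,"tx":1,"ty":0,"tz":0,"twist":0},{"fingers":1,"tx":1,"ty":0,"tz":0,"twist":0},{"fingers":1,"tx":1,"ty":0,"tz":0,"twist":0},{"fingers":1,"tx":1,"ty":0,"tz":0,"twist":0},{"fingers":1,"tx":1,"ty":0,"tz":0,"twist":0},{"fingers":1,"tx":1,"ty":0,"tz":0,"twist":0},{"fingers":1,"tx":1,"ty":0,"tz":0,"twist":0},{"fingers":1,"tx":1,"ty":0,"tz":0,"twist":0},{"fingers":1,"tx":1,"ty":0,"tz":0,"twist":0},{"fingers":1,"tx":1,"ty":0,"tz":0,"twist":0},{"fingers":1,"tx":1,"ty":0,"tz":0,"twist":0}]' >/dev/null
python3 -m jog '[{"fingers":1,"tx":0,"ty":0,"tz":0.4,"twist":-0.95},{"fingers":1,"tx":0,"ty":0,"tz":0.4,"twist":-0.95},{"fingers":1,"tx":0,"ty":0,"tz":0.4,"twist":-0.95},{"fingers":1,"tx":0,"ty":0,"tz":0.4,"twist":-0.95},{"fingers":1,"tx":0,"ty":0,"tz":0.4,"twist":-0.95},{"fingers":1,"tx":0,"ty":0,"tz":0.4,"twist":-0.95},{"fingers":1,"tx":0,"ty":0,"tz":0.4,"twist":-0.95},{"fingers":1,"tx":0,"ty":0,"tz":0.4,"twist":-0.95},{"fingers":1,"tx":0,"ty":0,"tz":0.4,"twist":-0.95},{"fingers":1,"tx":0,"ty":0,"tz":0.4,"twist":-0.95},{"fingers":1,"tx":0,"ty":0,"tz":0.4,"twist":-0.95},{"fingers":1,"tx":0,"ty":0,"tz":0.4,"twist":-0.95}]' >/dev/null
python3 st.py 0.501 0.375 167 0.065
```

```text
t 6.0 p [0.5061 0.2641 0.1356] yaw 158.4 q1,7 [-0.07  0.08] w 0.0854 f [-0.1  0.5  0.2] 0.0
now tx 1.82 ty 4.05
after tx 1.20 ty 4.28
twist -1.44
tz 2.83
```

```bash

python3 -m jog '[{"fingers":1,"tx":0,"ty":0,"tz":0,"twist":-0.7},{"fingers":1,"tx":0,"ty":0,"tz":0,"twist":-0.7},{"fingers":1,"tx":0.24,"ty":0.86,"tz":0.2,"twist":0},{"fingers":1,"tx":0.24,"ty":0.86,"tz":0.2,"twist":0},{"fingers":1,"tx":0.24,"ty":0.86,"tz":0.2,"twist":0},{"fingers":1,"tx":0.24,"ty":0.86,"tz":0.2,"twist":0},{"fingers":1,"tx":0.24,"ty":0.86,"tz":0.2,"twist":0},{"fingers":1,"tx":0,"ty":0,"tz":0,"twist":0}]' >/dev/null
python3 st.py 0.501 0.375 167 0.065; python3 -c "
from h import *
shot('side','s1',(230,60,360,160),6)"
```

```text
t 6.8 p [0.5006 0.3786 0.1105] yaw 166.7 q1,7 [-0.26  0.07] w 0.0854 f [-0.9 -0.4  0.2] 0.0
now tx -0.05 ty -0.14
after tx -0.05 ty -0.14
twist -0.05
tz 1.82
```

View pics/s1.png

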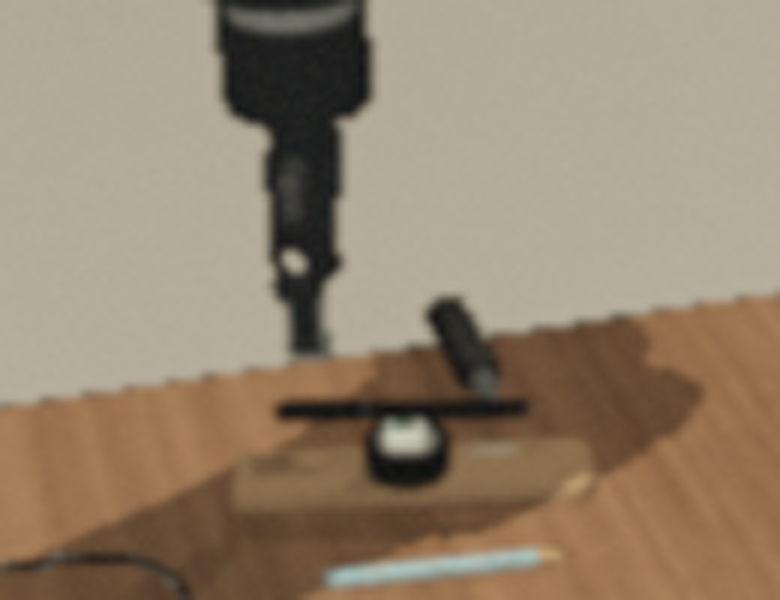

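The gripper (finger at 308,350) hangs over the near half of the marker (280–525, 408). Next: descend, grip and lift.

```bash

python3 -m jog '[{"fingers":1,"tx":0,"ty":-0.14,"tz":0.6,"twist":0},{"fingers":1,"tx":0,"ty":0,"tz":0.6,"twist":0},{"fingers":1,"tx":0,"ty":0,"tz":0.4,"twist":0},{"fingers":1,"tx":0,"ty":0,"tz":0.25,"twist":0},{"fingers":-0.3,"tx":0,"ty":0,"tz":0,"twist":0},{"fingers":-0.5,"tx":0,"ty":0,"tz":0,"twist":0},{"fingers":-1,"tx":0,"ty":0,"tz":0,"twist":0},{"fingers":-1,"tx":0,"ty":0,"tz":0,"twist":0},{"fingers":-1,"tx":0,"ty":0,"tz":0,"twist":0},{"fingers":-1,"tx":0,"ty":0,"tz":0,"twist":0},{"fingers":-1,"tx":0,"ty":0,"tz":0,"twist":0}]' 25; python3 st.py
```

```text
clock: 7.95
tcp_pos: [0.5013, 0.3724, 0.0653]
orientation: [[-0.973, 0.232, 0.0], [0.232, 0.973, 0.0], [-0.0, 0.0, -1.0]]
wrist_force: [0.3, -0.5, 2.8]
gripper_width: 0.0107
finger_force: 30.9
t 8.0 p [0.5013 0.3724 0.0653] yaw 166.6 q1,7 [-0.28  0.03] w 0.0107 f [ 0.3 -0.5  2.8] 30.9
```

Gripped. Lifting and moving to the marker rest: TCP target (0.5535, 0.007), yaw 181.4.

```bash

python3 -m jog '[{"fingers":-1,"tx":0,"ty":0,"tz":-0.4,"twist":0},{"fingers":-1,"tx":0,"ty":0,"tz":-0.7,"twist":0},{"fingers":-1,"tx":0,"ty":0,"tz":-0.7,"twist":0},{"fingers":-1,"tx":0,"ty":0,"tz":-0.7,"twist":0},{"fingers":-1,"tx":0,"ty":0,"tz":0,"twist":-0.8},{"fingers":-1,"tx":0,"ty":0,"tz":0,"twist":-0.8},{"fingers":-1,"tx":0,"ty":0,"tz":0,"twist":-0.8}]'; python3 st.py 0.5535 0.007 181.4 0.033
```

```text
clock: 8.65
tcp_pos: [0.5015, 0.3725, 0.1292]
orientation: [[-1.0, -0.02, 0.001], [-0.02, 1.0, 0.001], [-0.001, 0.001, -1.0]]
wrist_force: [-0.4, -0.0, 0.4]
gripper_width: 0.011
finger_force: 30.5
t 8.7 p [0.5015 0.3725 0.1292] yaw -178.9 q1,7 [-0.21  0.31] w 0.011 f [-0.4 -0.   0.4] 30.5
now tx -1.79 ty -14.66
after tx -1.72 ty -14.67
twist -0.04
tz 3.85
```

```bash

python3 -m jog '[{"fingers":-1,"tx":-0.12,"ty":-0.98,"tz":0,"twist":0},{"fingers":-1,"tx":-0.12,"ty":-0.98,"tz":0,"twist":0},{"fingers":-1,"tx":-0.12,"ty":-0.98,"tz":0,"twist":0},{"fingers":-1,"tx":-0.12,"ty":-0.98,"tz":0,"twist":0},{"fingers":-1,"tx":-0.12,"ty":-0.98,"tz":0,"twist":0},{"fingers":-1,"tx":-0.12,"ty":-0.98,"tz":0,"twist":0},{"fingers":-1,"tx":-0.12,"ty":-0.98,"tz":0,"twist":0},{"fingers":-1,"tx":-0.12,"ty":-0.98,"tz":0,"twist":0},{"fingers":-1,"tx":-0.12,"ty":-0.98,"tz":0,"twist":0},{"fingers":-1,"tx":-0.12,"ty":-0.98,"tz":0,"twist":0},{"fingers":-1,"tx":-0.12,"ty":-0.98,"tz":0,"twist":0},{"fingers":-1,"tx":-0.12,"ty":-0.98,"tz":0,"twist":0}]' >/dev/null
python3 -m jog '[{"fingers":-1,"tx":-0.12,"ty":-0.98,"tz":0,"twist":0},{"fingers":-1,"tx":-0.12,"ty":-0.98,"tz":0,"twist":0},{"fingers":-1,"tx":-0.12,"ty":-0.98,"tz":0,"twist":0},{"fingers":-1,"tx":0,"ty":0,"tz":0.7,"twist":0},{"fingers":-1,"tx":0,"ty":0,"tz":0.7,"twist":0},{"fingers":-1,"tx":0,"ty":0,"tz":0.7,"twist":0},{"fingers":-1,"tx":0,"ty":0,"tz":0,"twist":0}]' 
python3 st.py 0.5535 0.007 181.4 0.033;python3 -c "
from h import *
shot('side','s2',(270,130,400,230),6)"
```

```text
clock: 10.55
tcp_pos: [0.5511, 0.0066, 0.0728]
orientation: [[-1.0, -0.018, -0.003], [-0.018, 1.0, 0.0], [0.003, 0.0, -1.0]]
wrist_force: [-0.0, -0.6, 0.5]
gripper_width: 0.0108
finger_force: 30.5
t 10.6 p [0.5511 0.0066 0.0728] yaw -179.0 q1,7 [0.42 0.8 ] w 0.0108 f [-0.  -0.6  0.5] 30.5
now tx -0.10 ty 0.02
after tx -0.10 ty 0.02
twist -0.06
tz 1.59
```

View pics/s2.png

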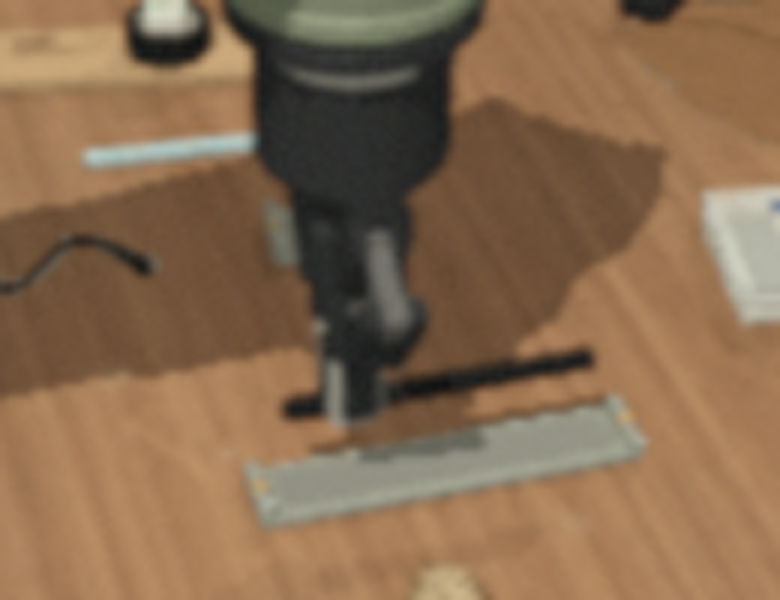

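Marker level, ends at (287,408) and (590,358), just above and behind the rest; checking its centre numerically.

```bash
python3 -c "
from h import *
f=dict(np.load('/tmp/s2.npz'))
a,b=[px(f,270+u/6,130+v/6,.052) for u,v in((287,408),(592,358))]
print((a+b)/2,np.linalg.norm(a-b),np.degrees(np.arctan2(*(b-a)[[1,0]])))
r=[px(f,270+u/6,130+v/6,.011) for u,v in((246,464),(615,398),(646,445),(265,527))];print(np.mean(r,0))"
```

```text
[0.58993046 0.00288482 0.052     ] 0.13101055059808486 -0.1704754008546065
[0.59292336 0.00138501 0.011     ]
```

```bash

python3 -m jog '[{"fingers":-1,"tx":-0.1,"ty":0,"tz":0.5,"twist":0},{"fingers":-1,"tx":0,"ty":0,"tz":0.5,"twist":0},{"fingers":-1,"tx":0,"ty":0,"tz":0.35,"twist":0},{"fingers":-1,"tx":0,"ty":0,"tz":0.15,"twist":0},{"fingers":-1,"tx":0,"ty":0,"tz":0.08,"twist":0},{"fingers":-1,"tx":0,"ty":0,"tz":0,"twist":0},{"fingers":-1,"tx":0,"ty":0,"tz":0,"twist":0}]'
```

```text
clock: 11.3
tcp_pos: [0.555, 0.0057, 0.0359]
orientation: [[-1.0, -0.017, 0.0], [-0.017, 1.0, 0.0], [-0.0, 0.0, -1.0]]
wrist_force: [-0.9, -0.3, 0.1]
gripper_width: 0.0106
finger_force: 30.5
```

```bash

python3 -m jog '[{"fingers":-1,"tx":0,"ty":0,"tz":0.08,"twist":0},{"fingers":-1,"tx":0,"ty":0,"tz":0,"twist":0},{"fingers":-1,"tx":0,"ty":0,"tz":0,"twist":0}]'
python3 -m jog '[{"fingers":-0.7,"tx":0,"ty":0,"tz":0,"twist":0},{"fingers":-0.6,"tx":0,"ty":0,"tz":0,"twist":0},{"fingers":-0.5,"tx":0,"ty":0,"tz":0,"twist":0},{"fingers":-0.4,"tx":0,"ty":0,"tz":0,"twist":0},{"fingers":-0.3,"tx":0,"ty":0,"tz":0,"twist":0},{"fingers":-0.3,"tx":0,"ty":0,"tz":0,"twist":0},{"fingers":-0.3,"tx":0,"ty":0,"tz":-0.5,"twist":0},{"fingers":0,"tx":0,"ty":0,"tz":-1,"twist":0},{"fingers":1,"tx":0,"ty":0,"tz":-1,"twist":0},{"fingers":1,"tx":0,"ty":0,"tz":-1,"twist":0}]'
python3 st.py 0.5414 0.3637 77 0.053
```

```text
clock: 11.6
tcp_pos: [0.5549, 0.0057, 0.0336]
orientation: [[-1.0, -0.017, 0.0], [-0.017, 1.0, -0.0], [-0.0, -0.0, -1.0]]
wrist_force: [-0.8, 0.4, -0.1]
gripper_width: 0.0104
finger_force: 30.6
clock: 12.6
tcp_pos: [0.5547, 0.0059, 0.1229]
orientation: [[-1.0, -0.017, 0.0], [-0.017, 1.0, 0.0], [-0.0, 0.0, -1.0]]
wrist_force: [-0.1, -0.4, 0.2]
gripper_width: 0.0703
finger_force: 0.0
t 12.6 p [0.5547 0.0059 0.1229] yaw -179.0 q1,7 [0.46 0.86] w 0.0703 f [-0.1 -0.4  0.2] 0.0
now tx 0.29 ty 14.32
after tx 13.83 ty -3.74
twist 17.33
tz 2.79
```

```bash
python3 -c "
from h import *
shot('side','s3'); shot('top','t3')
a=cv2.imread('pics/s3.png')[95:215,280:385];b=cv2.imread('pics/t3.png')[150:210,180:232]
a=cv2.resize(a,(420,480),interpolation=2);b=cv2.resize(b,(416,480),interpolation=2)
cv2.imwrite('pics/m3.png',np.hstack([a,b])[:,:800])"
```

```text
(no output)
```

View pics/m3.png

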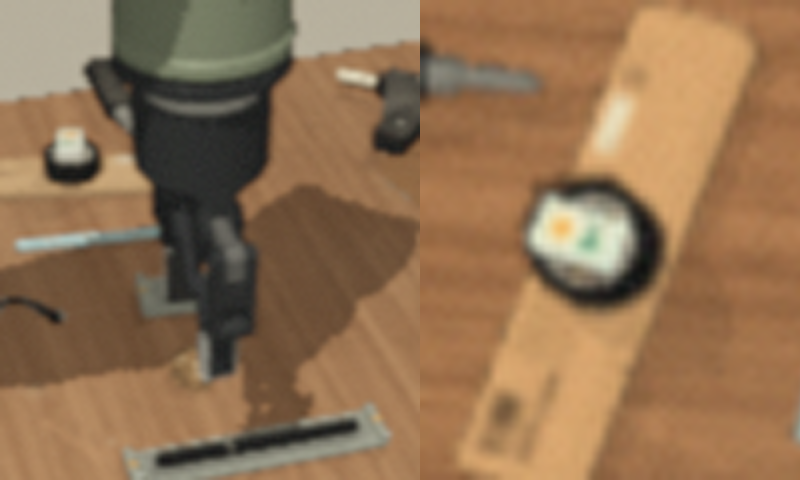

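The marker lies on its rest between the stops. Eraser corners in the right half are (542,195), (638,215), (625,280), (532,245), and the tape circle centre is about (595,242).

```bash
python3 -c "
from h import *
f=dict(np.load('/tmp/t3.npz'))
P=lambda u,v,z:px(f,180+(u-420+.5)/8-.5,150+(v+.5)/8-.5,z)
w=np.array([P(u,v,.038) for u,v in((542,195),(638,215),(627,280),(532,245))])
d=w[1]+w[2]-w[0]-w[3];print(w.mean(0),np.degrees(np.arctan2(d[1],d[0])),np.linalg.norm(w-np.roll(w,1,0),axis=1))
print(P(595,242,.024))"
```

```text
[0.54141115 0.3629784  0.038     ] -98.1702549598627 [0.01928058 0.03688643 0.02490558 0.03830256]
[0.54158417 0.36328983 0.024     ]
```

```bash

python3 -m jog '[{"fingers":1,"tx":0.02,"ty":0.95,"tz":0,"twist":0},{"fingers":1,"tx":0.02,"ty":0.95,"tz":0,"twist":0},{"fingers":1,"tx":0.02,"ty":0.95,"tz":0,"twist":0},{"fingers":1,"tx":0.02,"ty":0.95,"tz":0,"twist":0},{"fingers":1,"tx":0.02,"ty":0.95,"tz":0,"twist":0},{"fingers":1,"tx":0.02,"ty":0.95,"tz":0,"twist":0},{"fingers":1,"tx":0.02,"ty":0.95,"tz":0,"twist":0},{"fingers":1,"tx":0.02,"ty":0.95,"tz":0,"twist":0},{"fingers":1,"tx":0.02,"ty":0.95,"tz":0,"twist":0},{"fingers":1,"tx":0.02,"ty":0.95,"tz":0,"twist":0},{"fingers":1,"tx":0.02,"ty":0.95,"tz":0,"twist":0},{"fingers":1,"tx":0.02,"ty":0.95,"tz":0,"twist":0}]' >/dev/null
python3 -m jog '[{"fingers":1,"tx":0.02,"ty":0.95,"tz":0,"twist":0},{"fingers":1,"tx":0.02,"ty":0.95,"tz":0,"twist":0},{"fingers":1,"tx":0.02,"ty":0.95,"tz":0,"twist":0},{"fingers":1,"tx":0,"ty":0,"tz":0,"twist":1},{"fingers":1,"tx":0,"ty":0,"tz":0,"twist":1},{"fingers":1,"tx":0,"ty":0,"tz":0,"twist":1},{"fingers":1,"tx":0,"ty":0,"tz":0,"twist":1},{"fingers":1,"tx":0,"ty":0,"tz":0,"twist":1},{"fingers":1,"tx":0,"ty":0,"tz":0,"twist":1},{"fingers":1,"tx":0,"ty":0,"tz":0,"twist":1},{"fingers":1,"tx":0,"ty":0,"tz":0,"twist":1},{"fingers":1,"tx":0,"ty":0,"tz":0,"twist":1}]' >/dev/null
python3 -m jog '[{"fingers":1,"tx":0,"ty":0,"tz":0.1,"twist":1},{"fingers":1,"tx":0,"ty":0,"tz":0.1,"twist":1},{"fingers":1,"tx":0,"ty":0,"tz":0.1,"twist":1},{"fingers":1,"tx":0,"ty":0,"tz":0.1,"twist":1},{"fingers":1,"tx":0,"ty":0,"tz":0.1,"twist":1},{"fingers":1,"tx":0,"ty":0,"tz":0.1,"twist":1},{"fingers":1,"tx":0,"ty":0,"tz":0.1,"twist":1},{"fingers":1,"tx":0,"ty":0,"tz":0.1,"twist":1},{"fingers":1,"tx":0,"ty":0,"tz":0,"twist":0},{"fingers":1,"tx":0,"ty":0,"tz":0,"twist":0}]' >/dev/null
python3 st.py 0.5414 0.363 79 0.055
```

```text
t 16.1 p [0.5412 0.3619 0.1012] yaw 79.2 q1,7 [-0.43 -1.16] w 0.0853 f [ 0.2 -0.6  1.1] 0.0
now tx 0.04 ty 0.00
after tx 0.04 ty 0.00
twist 0.03
tz 1.85
```

```bash

python3 -m jog '[{"fingers":1,"tx":0.04,"ty":0,"tz":0.7,"twist":0},{"fingers":1,"tx":0,"ty":0,"tz":0.7,"twist":0},{"fingers":1,"tx":0,"ty":0,"tz":0.45,"twist":0},{"fingers":0.2,"tx":0,"ty":0,"tz":0,"twist":0},{"fingers":0,"tx":0,"ty":0,"tz":0,"twist":0},{"fingers":-0.3,"tx":0,"ty":0,"tz":0,"twist":0},{"fingers":-1,"tx":0,"ty":0,"tz":0,"twist":0},{"fingers":-1,"tx":0,"ty":0,"tz":0,"twist":0},{"fingers":-1,"tx":0,"ty":0,"tz":0,"twist":0},{"fingers":-1,"tx":0,"ty":0,"tz":0,"twist":0}]' 25
```

```text
clock: 17.1
tcp_pos: [0.5419, 0.363, 0.0555]
orientation: [[0.192, 0.981, 0.001], [0.981, -0.192, 0.001], [0.001, 0.001, -1.0]]
wrist_force: [-2.1, -1.3, 6.6]
gripper_width: 0.0204
finger_force: 26.7
```

```bash

python3 -m jog '[{"fingers":-1,"tx":0,"ty":0,"tz":-0.3,"twist":0},{"fingers":-1,"tx":0,"ty":0,"tz":-0.7,"twist":0},{"fingers":-1,"tx":0,"ty":0,"tz":-0.7,"twist":0},{"fingers":-1,"tx":0,"ty":0,"tz":-0.5,"twist":-0.9},{"fingers":-1,"tx":0,"ty":0,"tz":0,"twist":-0.96},{"fingers":-1,"tx":0,"ty":0,"tz":0,"twist":-0.96},{"fingers":-1,"tx":0,"ty":0,"tz":0,"twist":-0.96},{"fingers":-1,"tx":0,"ty":0,"tz":0,"twist":-0.96},{"fingers":-1,"tx":0,"ty":0,"tz":0,"twist":-0.96},{"fingers":-1,"tx":0,"ty":0,"tz":0,"twist":-0.96},{"fingers":-1,"tx":0,"ty":0,"tz":0,"twist":-0.96},{"fingers":-1,"tx":0,"ty":0,"tz":0,"twist":-0.96}]' >/dev/null
python3 -m jog '[{"fingers":-1,"tx":0,"ty":0,"tz":0,"twist":-0.96},{"fingers":-1,"tx":0,"ty":0,"tz":0,"twist":-0.96},{"fingers":-1,"tx":0,"ty":0,"tz":0,"twist":-0.96},{"fingers":-1,"tx":0,"ty":0,"tz":0,"twist":-0.96},{"fingers":-1,"tx":0,"ty":0,"tz":0,"twist":-0.96},{"fingers":-1,"tx":0,"ty":0,"tz":0,"twist":-0.96},{"fingers":-1,"tx":0,"ty":0,"tz":0,"twist":-0.96},{"fingers":-1,"tx":0,"ty":0,"tz":0,"twist":-0.96},{"fingers":-1,"tx":0,"ty":0,"tz":0,"twist":0}]'
python3 st.py 0.5904 0.184 176.8 0.0355
```

```text
clock: 19.2
tcp_pos: [0.5421, 0.3626, 0.1112]
orientation: [[-0.998, 0.059, 0.001], [0.059, 0.998, 0.0], [-0.001, 0.0, -1.0]]
wrist_force: [-0.5, 0.4, -0.2]
gripper_width: 0.0203
finger_force: 26.0
t 19.2 p [0.5421 0.3626 0.1112] yaw 176.6 q1,7 [-0.2  0.3] w 0.0203 f [-0.5  0.4 -0.2] 26.0
now tx -2.35 ty -7.02
after tx -2.33 ty -7.03
twist -0.03
tz 3.03
```

```bash

python3 -m jog '[{"fingers":-1,"tx":-0.3,"ty":-0.88,"tz":0,"twist":0},{"fingers":-1,"tx":-0.3,"ty":-0.88,"tz":0,"twist":0},{"fingers":-1,"tx":-0.3,"ty":-0.88,"tz":0,"twist":0},{"fingers":-1,"tx":-0.3,"ty":-0.88,"tz":0,"twist":0},{"fingers":-1,"tx":-0.3,"ty":-0.88,"tz":0,"twist":0},{"fingers":-1,"tx":-0.3,"ty":-0.88,"tz":0,"twist":0},{"fingers":-1,"tx":-0.3,"ty":-0.88,"tz":0,"twist":0},{"fingers":-1,"tx":-0.3,"ty":-0.88,"tz":0,"twist":0},{"fingers":-1,"tx":0,"ty":0,"tz":0.7,"twist":0},{"fingers":-1,"tx":0,"ty":0,"tz":0.7,"twist":0},{"fingers":-1,"tx":0,"ty":0,"tz":0,"twist":0},{"fingers":-1,"tx":0,"ty":0,"tz":0,"twist":0}]' >/dev/null
python3 st.py 0.5904 0.184 176.8 0.0355;python3 -c "
from h import *
shot('side','s4',(290,120,380,190),8)"
```

```text
t 20.4 p [0.5902 0.1846 0.0747] yaw 176.6 q1,7 [0.09 0.52] w 0.02 f [-0.2  0.6  0.5] 26.0
now tx -0.01 ty -0.02
after tx -0.01 ty -0.02
twist -0.04
tz 1.57
```

View pics/s4.png

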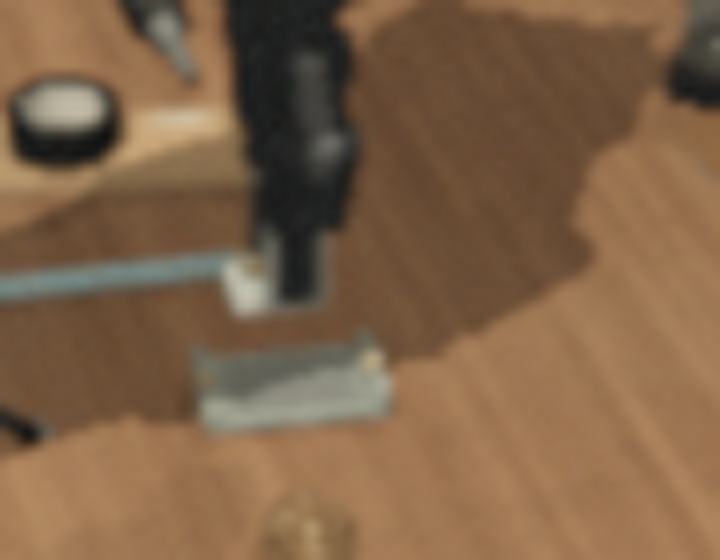

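The eraser protrudes left of the near finger (225–270) above the rest (200–390, 350–430). Checking its offset.

```bash
python3 -c "
from h import *
f=dict(np.load('/tmp/s4.npz'))
P=lambda u,v,z=None:px(f,290+(u+.5)/8-.5,120+(v+.5)/8-.5,z)
print('bottom near-left',P(238,318,.046),'top left',P(225,262,.057), 'depth',P(252,295))
print('finger tip',P(275,305,.05),P(325,303,.05),P(300,280))
r=[P(u,v,.006) for u,v in((200,432),(390,418))];print('rest near base',r)
"
```

```text
bottom near-left [0.56853575 0.17118945 0.046     ] top left [0.56859726 0.19063502 0.057     ] depth [0.57435851 0.17397244 0.05292809]
finger tip [0.58172021 0.17007773 0.05      ] [0.59907481 0.16685665 0.05      ] [0.58918998 0.163906   0.06333956]
rest near base [array([0.55172513, 0.16146425, 0.006     ]), array([0.61981414, 0.15256352, 0.006     ])]
```

Offset only a few mm. Placing.

```bash

python3 -m jog '[{"fingers":-1,"tx":-0.12,"ty":-0.06,"tz":0.5,"twist":0.2},{"fingers":-1,"tx":0,"ty":0,"tz":0.5,"twist":0},{"fingers":-1,"tx":0,"ty":0,"tz":0.35,"twist":0},{"fingers":-1,"tx":0,"ty":0,"tz":0.15,"twist":0},{"fingers":-1,"tx":0,"ty":0,"tz":0.1,"twist":0},{"fingers":-1,"tx":0,"ty":0,"tz":0,"twist":0},{"fingers":-1,"tx":0,"ty":0,"tz":0,"twist":0},{"fingers":-1,"tx":0,"ty":0,"tz":0,"twist":0}]'
```

```text
clock: 21.25
tcp_pos: [0.5938, 0.1819, 0.035]
orientation: [[-0.997, 0.082, 0.0], [0.082, 0.997, 0.0], [-0.0, 0.0, -1.0]]
wrist_force: [-0.1, 0.1, 2.6]
gripper_width: 0.0199
finger_force: 26.2
```

```bash

python3 -m jog '[{"fingers":-0.5,"tx":0,"ty":0,"tz":0,"twist":0},{"fingers":-0.4,"tx":0,"ty":0,"tz":0,"twist":0},{"fingers":-0.3,"tx":0,"ty":0,"tz":0,"twist":0},{"fingers":-0.2,"tx":0,"ty":0,"tz":0,"twist":0},{"fingers":-0.1,"tx":0,"ty":0,"tz":0,"twist":0},{"fingers":-0.1,"tx":0,"ty":0,"tz":-0.4,"twist":0},{"fingers":0,"tx":0,"ty":0,"tz":-0.7,"twist":0},{"fingers":1,"tx":0,"ty":0,"tz":-1,"twist":0},{"fingers":1,"tx":0,"ty":0,"tz":-0.8,"twist":0}]'
python3 st.py 0.5415 0.3632 171 0.037
```

```text
clock: 22.15
tcp_pos: [0.594, 0.1821, 0.11]
orientation: [[-0.997, 0.081, 0.001], [0.081, 0.997, 0.001], [-0.001, 0.001, -1.0]]
wrist_force: [0.5, 0.6, 0.2]
gripper_width: 0.0707
finger_force: 0.0
t 22.1 p [0.594  0.1821 0.11  ] yaw 175.3 q1,7 [0.11 0.54] w 0.0707 f [0.5 0.6 0.2] 0.0
now tx 2.68 ty 7.05
after tx 3.21 ty 6.83
twist 0.72
tz 2.92
```

```bash

python3 -m jog '[{"fingers":1,"tx":0,"ty":0,"tz":0,"twist":0.72},{"fingers":1,"tx":0.4,"ty":0.854,"tz":0,"twist":0},{"fingers":1,"tx":0.4,"ty":0.854,"tz":0,"twist":0},{"fingers":1,"tx":0.4,"ty":0.854,"tz":0,"twist":0},{"fingers":1,"tx":0.4,"ty":0.854,"tz":0,"twist":0},{"fingers":1,"tx":0.4,"ty":0.854,"tz":0,"twist":0},{"fingers":1,"tx":0.4,"ty":0.854,"tz":0,"twist":0},{"fingers":1,"tx":0.4,"ty":0.854,"tz":0,"twist":0},{"fingers":1,"tx":0.4,"ty":0.854,"tz":0,"twist":0},{"fingers":1,"tx":0,"ty":0,"tz":0.6,"twist":0},{"fingers":1,"tx":0,"ty":0,"tz":0,"twist":0},{"fingers":1,"tx":0,"ty":0,"tz":0,"twist":0}]' >/dev/null
python3 st.py 0.5415 0.3632 171 0.037;python3 -c "
from h import *
f=shot('side','s5',(270,100,360,190),6)
"
```

```text
t 23.4 p [0.5418 0.3621 0.0927] yaw 170.9 q1,7 [-0.22  0.2 ] w 0.0856 f [ 0.6 -0.8  1. ] 0.0
now tx 0.02 ty 0.04
after tx 0.02 ty 0.04
twist -0.01
tz 2.23
```

View pics/s5.png

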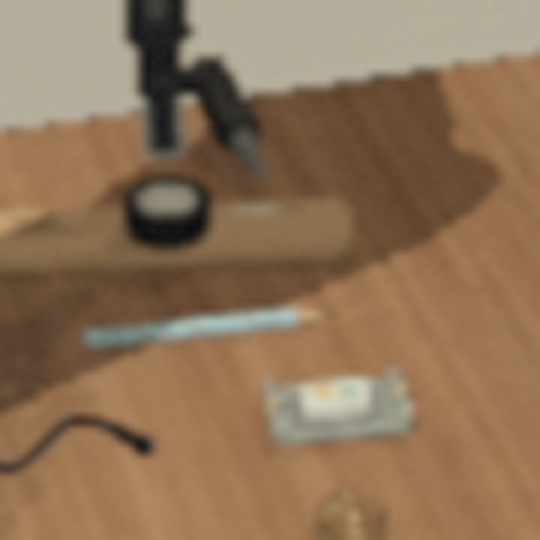

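The eraser sits well inside its stops (302–368 within 278–405). The finger is right over the tape (168,205). Descending to grip.

```bash

python3 -m jog '[{"fingers":1,"tx":0,"ty":0.04,"tz":0.8,"twist":0},{"fingers":1,"tx":0,"ty":0,"tz":0.7,"twist":0},{"fingers":1,"tx":0,"ty":0,"tz":0.5,"twist":0},{"fingers":1,"tx":0,"ty":0,"tz":0.23,"twist":0},{"fingers":0.6,"tx":0,"ty":0,"tz":0,"twist":0},{"fingers":0.3,"tx":0,"ty":0,"tz":0,"twist":0},{"fingers":0,"tx":0,"ty":0,"tz":0,"twist":0},{"fingers":-0.5,"tx":0,"ty":0,"tz":0,"twist":0},{"fingers":-1,"tx":0,"ty":0,"tz":0,"twist":0},{"fingers":-1,"tx":0,"ty":0,"tz":0,"twist":0}]' 30; python3 st.py
```

```text
clock: 24.4
tcp_pos: [0.5418, 0.3643, 0.0375]
orientation: [[-0.988, 0.156, 0.001], [0.156, 0.988, 0.001], [-0.001, 0.001, -1.0]]
wrist_force: [-1.5, -0.7, 7.2]
gripper_width: 0.0462
finger_force: 30.7
t 24.4 p [0.5418 0.3643 0.0375] yaw 171.0 q1,7 [-0.24  0.16] w 0.0462 f [-1.5 -0.7  7.2] 30.7
```

```bash

python3 -m jog '[{"fingers":-1,"tx":0,"ty":0,"tz":-0.3,"twist":0},{"fingers":-1,"tx":0,"ty":0,"tz":-0.8,"twist":0},{"fingers":-1,"tx":0,"ty":0,"tz":-0.8,"twist":0},{"fingers":-1,"tx":0,"ty":0,"tz":-0.8,"twist":0},{"fingers":-1,"tx":0,"ty":0,"tz":-0.6,"twist":0},{"fingers":-1,"tx":0,"ty":0,"tz":0,"twist":-0.75},{"fingers":-1,"tx":0,"ty":0,"tz":0,"twist":-0.75},{"fingers":-1,"tx":0,"ty":0,"tz":0,"twist":0}]' >/dev/null
python3 st.py 0.5098 -0.1606 180 0.0355;
```

```text
t 25.2 p [0.5417 0.3639 0.1199] yaw -179.9 q1,7 [-0.19  0.36] w 0.046 f [-0.6 -0.1 -0.8] 30.9
now tx 1.30 ty -20.98
after tx 1.28 ty -20.98
twist 0.01
tz 3.38
```

```bash

python3 -m jog '[{"fingers":-1,"tx":0.06,"ty":-1,"tz":0,"twist":0},{"fingers":-1,"tx":0.06,"ty":-1,"tz":0,"twist":0},{"fingers":-1,"tx":0.06,"ty":-1,"tz":0,"twist":0},{"fingers":-1,"tx":0.06,"ty":-1,"tz":0,"twist":0},{"fingers":-1,"tx":0.06,"ty":-1,"tz":0,"twist":0},{"fingers":-1,"tx":0.06,"ty":-1,"tz":0,"twist":0},{"fingers":-1,"tx":0.06,"ty":-1,"tz":0,"twist":0},{"fingers":-1,"tx":0.06,"ty":-1,"tz":0,"twist":0},{"fingers":-1,"tx":0.06,"ty":-1,"tz":0,"twist":0},{"fingers":-1,"tx":0.06,"ty":-1,"tz":0,"twist":0},{"fingers":-1,"tx":0.06,"ty":-1,"tz":0,"twist":0}]' >/dev/null
python3 -m jog '[{"fingers":-1,"tx":0.06,"ty":-1,"tz":0,"twist":0},{"fingers":-1,"tx":0.06,"ty":-1,"tz":0,"twist":0},{"fingers":-1,"tx":0.06,"ty":-1,"tz":0,"twist":0},{"fingers":-1,"tx":0.06,"ty":-1,"tz":0,"twist":0},{"fingers":-1,"tx":0.06,"ty":-1,"tz":0,"twist":0},{"fingers":-1,"tx":0.06,"ty":-1,"tz":0,"twist":0},{"fingers":-1,"tx":0.06,"ty":-1,"tz":0,"twist":0},{"fingers":-1,"tx":0.06,"ty":-1,"tz":0,"twist":0},{"fingers":-1,"tx":0.06,"ty":-1,"tz":0,"twist":0},{"fingers":-1,"tx":0.06,"ty":-0.98,"tz":0,"twist":0},{"fingers":-1,"tx":0,"ty":0,"tz":0.5,"twist":0},{"fingers":-1,"tx":0,"ty":0,"tz":0.5,"twist":0}]' >/dev/null
python3 -m jog '[{"fingers":-1,"tx":0,"ty":0,"tz":0.5,"twist":0},{"fingers":-1,"tx":0,"ty":0,"tz":0,"twist":0},{"fingers":-1,"tx":0,"ty":0,"tz":0,"twist":0}]' >/dev/null
python3 st.py 0.5098 -0.1606 180 0.0355;python3 -c "
from h import *
f=shot('side','s6',(280,205,380,285),8)"
```

```text
t 27.8 p [ 0.5101 -0.1596  0.0814] yaw -179.9 q1,7 [0.75 1.08] w 0.046 f [ 0.3 -0.9 -0. ] 30.9
now tx 0.01 ty -0.04
after tx 0.01 ty -0.04
twist 0.01
tz 1.84
```

View pics/s6.png

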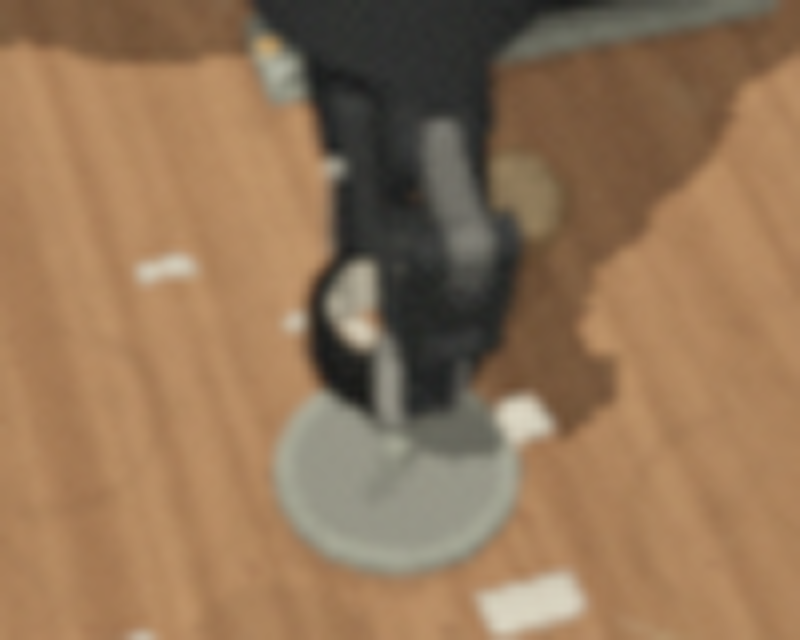

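The disc spans 273–520, peg at (393,445). The tape's left limb is at (313,320). Computing the offset between them.

```bash
python3 -c "
from h import *
f=dict(np.load('/tmp/s6.npz'));C=np.linalg.inv(f['world_to_cam'])[:3,3]
P=lambda u,v,z=None:px(f,280+(u+.5)/8-.5,205+(v+.5)/8-.5,z)
print('disc',(P(273,470,.004)+P(520,470,.004))/2,np.linalg.norm(P(273,470,.004)-P(520,470,.004)), 'peg top',P(395,443,.016))
# disc limb lines vs tape limb: horizontal tangent
for n,(u,v),z,R in(('tape',(313,325),.061,.0235),('discL',(273,470),.004,.034)):
    p=P(u,v,z);d=(p-C)[:2];d/=np.linalg.norm(d);nrm=np.array([d[1],-d[0]]) # to the right
    print(n,p, 'limb->centre line point',p[:2]+R*nrm,'normal',nrm)
"
```

```text
disc [ 0.50996439 -0.16207118  0.004     ] 0.06772689153729027 peg top [ 0.50941054 -0.16240181  0.016     ]
tape [ 0.48890787 -0.15484704  0.061     ] limb->centre line point [ 0.51183778 -0.1599919 ] normal [ 0.9757405  -0.21893029]
discL [ 0.47710959 -0.1538678   0.004     ] limb->centre line point [ 0.51044518 -0.16055648] normal [ 0.98045855 -0.19672577]
```

Tape aligned within 2 mm of the peg. Lowering and releasing.

```bash

python3 -m jog '[{"fingers":-1,"tx":0.04,"ty":-0.08,"tz":0.5,"twist":0},{"fingers":-1,"tx":0,"ty":0,"tz":0.5,"twist":0},{"fingers":-1,"tx":0,"ty":0,"tz":0.4,"twist":0},{"fingers":-1,"tx":0,"ty":0,"tz":0.2,"twist":0},{"fingers":-1,"tx":0,"ty":0,"tz":0.15,"twist":0},{"fingers":-1,"tx":0,"ty":0,"tz":0.1,"twist":0},{"fingers":-1,"tx":0,"ty":0,"tz":0,"twist":0},{"fingers":-1,"tx":0,"ty":0,"tz":0,"twist":0},{"fingers":-1,"tx":0,"ty":0,"tz":0,"twist":0}]'
```

```text
clock: 28.75
tcp_pos: [0.5092, -0.1626, 0.0355]
orientation: [[-1.0, 0.0, 0.0], [0.0, 1.0, -0.0], [-0.0, -0.0, -1.0]]
wrist_force: [0.1, 0.9, -0.3]
gripper_width: 0.0461
finger_force: 30.9
```

```bash

python3 -m jog '[{"fingers":0.3,"tx":0,"ty":0,"tz":0,"twist":0},{"fingers":0.4,"tx":0,"ty":0,"tz":0,"twist":0},{"fingers":0.5,"tx":0,"ty":0,"tz":0,"twist":0},{"fingers":0.6,"tx":0,"ty":0,"tz":0,"twist":0},{"fingers":0.7,"tx":0,"ty":0,"tz":0,"twist":0},{"fingers":0.8,"tx":0,"ty":0,"tz":-0.4,"twist":0},{"fingers":1,"tx":0,"ty":0,"tz":-0.8,"twist":0},{"fingers":1,"tx":0,"ty":0,"tz":-1,"twist":0},{"fingers":1,"tx":0,"ty":0,"tz":-1,"twist":0}]'
python3 st.py 0.5421 0.3628 170.5 0.027;python3 -c "
from h import *
shot('side','s7'); shot('top','t7')
a=cv2.imread('pics/s7.png')[205:285,280:370];b=cv2.imread('pics/t7.png')[145:220,175:225]
a=cv2.resize(a,(450,400),interpolation=2);b=cv2.resize(b,(350,525),interpolation=2)
c=np.zeros((525,800,3),np.uint8);c[:400,:450]=a;c[:,450:]=b
cv2.imwrite('pics/m7.png',c)"
```

```text
clock: 29.65
tcp_pos: [0.5089, -0.1623, 0.1168]
orientation: [[-1.0, -0.0, -0.0], [-0.0, 1.0, 0.0], [0.0, 0.0, -1.0]]
wrist_force: [-0.6, -0.7, 0.1]
gripper_width: 0.0852
finger_force: 0.0
t 29.6 p [ 0.5089 -0.1623  0.1168] yaw -180.0 q1,7 [0.79 1.14] w 0.0852 f [-0.6 -0.7  0.1] 0.0
now tx -1.34 ty 21.00
after tx 2.16 ty 20.93
twist 1.59
tz 3.59
```

View pics/m7.png

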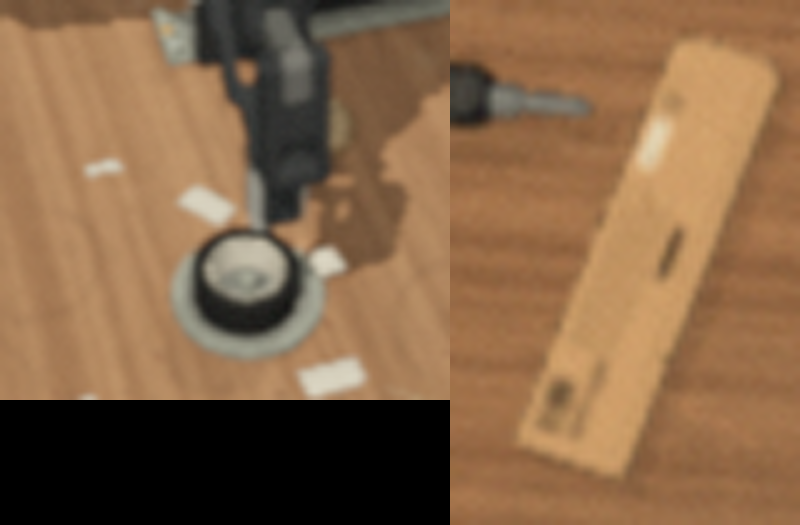

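The tape is seated over the peg. Card corners: (676,37), (778,72), (622,478), (520,440).

```bash
python3 -c "
from h import *
f=dict(np.load('/tmp/t7.npz'))
P=lambda u,v,z:px(f,175+(u-450+.5)/7-.5,145+(v+.5)/7-.5,z)
w=np.array([P(u,v,.008) for u,v in((676,37),(778,72),(622,478),(520,440))])
d=w[0]+w[1]-w[2]-w[3];print(w.mean(0),np.degrees(np.arctan2(d[1],d[0])),np.linalg.norm(w-np.roll(w,1,0),axis=1))"
python3 -m jog '[{"fingers":1,"tx":-0.06,"ty":1,"tz":0,"twist":0},{"fingers":1,"tx":-0.06,"ty":1,"tz":0,"twist":0},{"fingers":1,"tx":-0.06,"ty":1,"tz":0,"twist":0},{"fingers":1,"tx":-0.06,"ty":1,"tz":0,"twist":0},{"fingers":1,"tx":-0.06,"ty":1,"tz":0,"twist":0},{"fingers":1,"tx":-0.06,"ty":1,"tz":0,"twist":0},{"fingers":1,"tx":-0.06,"ty":1,"tz":0,"twist":0},{"fingers":1,"tx":-0.06,"ty":1,"tz":0,"twist":0},{"fingers":1,"tx":-0.06,"ty":1,"tz":0,"twist":0},{"fingers":1,"tx":-0.06,"ty":1,"tz":0,"twist":0},{"fingers":1,"tx":-0.06,"ty":1,"tz":0,"twist":0}]' >/dev/null
python3 -m jog '[{"fingers":1,"tx":-0.06,"ty":1,"tz":0,"twist":0},{"fingers":1,"tx":-0.06,"ty":1,"tz":0,"twist":0},{"fingers":1,"tx":-0.06,"ty":1,"tz":0,"twist":0},{"fingers":1,"tx":-0.06,"ty":1,"tz":0,"twist":0},{"fingers":1,"tx":-0.06,"ty":1,"tz":0,"twist":0},{"fingers":1,"tx":-0.06,"ty":1,"tz":0,"twist":0},{"fingers":1,"tx":-0.06,"ty":1,"tz":0,"twist":0},{"fingers":1,"tx":-0.06,"ty":1,"tz":0,"twist":0},{"fingers":1,"tx":-0.06,"ty":1,"tz":0,"twist":0},{"fingers":1,"tx":-0.06,"ty":1,"tz":0,"twist":0}]' >/dev/null
python3 -m jog '[{"fingers":1,"tx":0,"ty":0,"tz":0,"twist":0.8},{"fingers":1,"tx":0,"ty":0,"tz":0,"twist":0.8},{"fingers":1,"tx":0,"ty":0,"tz":1,"twist":0},{"fingers":1,"tx":0,"ty":0,"tz":0,"twist":0},{"fingers":1,"tx":0,"ty":0,"tz":0,"twist":0}]' >/dev/null
python3 st.py 0.5421 0.3628 170.5 0.027
```

```text
[0.54253166 0.362847   0.008     ] -9.438582278454838 [0.18943512 0.04869545 0.19011463 0.0476125 ]
t 32.4 p [0.5402 0.3624 0.0904] yaw 170.4 q1,7 [-0.22  0.19] w 0.0856 f [-0.1  0.1 -0.2] 0.0
now tx -0.07 ty 0.03
after tx -0.07 ty 0.03
twist -0.01
tz 2.54
```

Since the pads swing forward as they close, I'll pre-close to about 64 mm and feel for the table.

```bash

python3 -m jog '[{"fingers":0.5,"tx":-0.07,"ty":0.03,"tz":0.8,"twist":0},{"fingers":0.5,"tx":0,"ty":0,"tz":0.7,"twist":0},{"fingers":0.5,"tx":0,"ty":0,"tz":0.5,"twist":0},{"fingers":0.5,"tx":0,"ty":0,"tz":0.3,"twist":0},{"fingers":0.5,"tx":0,"ty":0,"tz":0.15,"twist":0},{"fingers":0.5,"tx":0,"ty":0,"tz":0,"twist":0},{"fingers":0.5,"tx":0,"ty":0,"tz":0,"twist":0},{"fingers":0.5,"tx":0,"ty":0,"tz":0,"twist":0}]'
python3 -m jog '[{"fingers":0.5,"tx":0,"ty":0,"tz":0.08,"twist":0},{"fingers":0.5,"tx":0,"ty":0,"tz":0,"twist":0},{"fingers":0.5,"tx":0,"ty":0,"tz":0,"twist":0}]'
```

```text
clock: 33.15
tcp_pos: [0.5426, 0.3631, 0.0296]
orientation: [[-0.986, 0.167, 0.001], [0.167, 0.986, 0.0], [-0.001, 0.001, -1.0]]
wrist_force: [0.1, 0.1, 0.1]
gripper_width: 0.0643
finger_force: 0.0
clock: 33.45
tcp_pos: [0.5424, 0.363, 0.0271]
orientation: [[-0.986, 0.167, 0.0], [0.167, 0.986, 0.0], [-0.0, 0.0, -1.0]]
wrist_force: [0.5, 0.0, -0.1]
gripper_width: 0.0641
finger_force: 0.0
```

```bash

for i in 1; do
python3 -m jog '[{"fingers":0.5,"tx":0,"ty":0,"tz":0.08,"twist":0},{"fingers":0.5,"tx":0,"ty":0,"tz":0,"twist":0},{"fingers":0.5,"tx":0,"ty":0,"tz":0,"twist":0}]' | egrep 'tcp|wrist'
python3 -m jog '[{"fingers":0.5,"tx":0,"ty":0,"tz":0.04,"twist":0},{"fingers":0.5,"tx":0,"ty":0,"tz":0,"twist":0},{"fingers":0.5,"tx":0,"ty":0,"tz":0,"twist":0}]' | egrep 'tcp|wrist'
done
```

```text
tcp_pos: [0.5424, 0.3629, 0.025]
wrist_force: [0.6, 0.0, -0.4]
tcp_pos: [0.5424, 0.3629, 0.024]
wrist_force: [0.2, 0.7, 0.6]
```

```bash

python3 -m jog '[{"fingers":0.35,"tx":0,"ty":0,"tz":0,"twist":0},{"fingers":0.35,"tx":0,"ty":0,"tz":0,"twist":0},{"fingers":0.35,"tx":0,"ty":0,"tz":0,"twist":0}]' | egrep 'tcp|wrist|width'
python3 -m jog '[{"fingers":0.35,"tx":0,"ty":0,"tz":0.05,"twist":0},{"fingers":0.35,"tx":0,"ty":0,"tz":0,"twist":0},{"fingers":0.35,"tx":0,"ty":0,"tz":0,"twist":0}]' | egrep 'tcp|wrist|width'
python3 -m jog '[{"fingers":0.35,"tx":0,"ty":0,"tz":0.05,"twist":0},{"fingers":0.35,"tx":0,"ty":0,"tz":0,"twist":0},{"fingers":0.35,"tx":0,"ty":0,"tz":0,"twist":0}]' | egrep 'tcp|wrist|width'
```

```text
tcp_pos: [0.5424, 0.3629, 0.0241]
wrist_force: [0.1, -0.0, 0.3]
gripper_width: 0.0581
tcp_pos: [0.5423, 0.3629, 0.0227]
wrist_force: [-0.8, 0.3, -0.2]
gripper_width: 0.0575
tcp_pos: [0.5424, 0.3629, 0.0215]
wrist_force: [-0.3, -0.1, 0.4]
gripper_width: 0.0575
```

```bash

python3 -m jog '[{"fingers":0.2,"tx":0,"ty":0,"tz":0,"twist":0},{"fingers":0,"tx":0,"ty":0,"tz":0,"twist":0},{"fingers":-0.5,"tx":0,"ty":0,"tz":0,"twist":0},{"fingers":-0.5,"tx":0,"ty":0,"tz":0,"twist":0},{"fingers":-0.5,"tx":0,"ty":0,"tz":0,"twist":0}]' 40
python3 -m jog '[{"fingers":-0.5,"tx":0,"ty":0,"tz":-0.3,"twist":0},{"fingers":-0.5,"tx":0,"ty":0,"tz":-0.5,"twist":0},{"fingers":-0.5,"tx":0,"ty":0,"tz":0,"twist":0},{"fingers":-0.5,"tx":0,"ty":0,"tz":0,"twist":0}]'
```

```text
clock: 35.45
tcp_pos: [0.5427, 0.3634, 0.0224]
orientation: [[-0.986, 0.167, 0.001], [0.167, 0.986, 0.001], [-0.001, 0.001, -1.0]]
wrist_force: [-1.3, -1.5, 11.2]
gripper_width: 0.0492
finger_force: 45.4
clock: 35.85
tcp_pos: [0.5426, 0.3629, 0.042]
orientation: [[-0.986, 0.167, 0.001], [0.167, 0.986, 0.0], [-0.001, 0.0, -1.0]]
wrist_force: [-0.3, -0.6, -0.5]
gripper_width: 0.0491
finger_force: 42.1
```

```bash

python3 -m jog '[{"fingers":-0.5,"tx":0,"ty":0,"tz":-0.8,"twist":0},{"fingers":-0.5,"tx":0,"ty":0,"tz":-0.8,"twist":0},{"fingers":-0.5,"tx":0,"ty":0,"tz":-0.8,"twist":0},{"fingers":-0.5,"tx":0,"ty":0,"tz":-0.4,"twist":0},{"fingers":-0.5,"tx":0,"ty":0,"tz":0,"twist":-0.5},{"fingers":-0.5,"tx":0,"ty":0,"tz":0,"twist":-0.5},{"fingers":-0.5,"tx":0,"ty":0,"tz":0,"twist":0}]' 
python3 st.py 0.5974 -0.3452 176.4 0.028
```

```text
clock: 36.55
tcp_pos: [0.5425, 0.3628, 0.1122]
orientation: [[-0.998, 0.062, 0.0], [0.062, 0.998, 0.0], [-0.0, 0.0, -1.0]]
wrist_force: [0.8, 0.4, 0.2]
gripper_width: 0.0487
finger_force: 42.1
t 36.5 p [0.5425 0.3628 0.1122] yaw 176.4 q1,7 [-0.2  0.3] w 0.0487 f [0.8 0.4 0.2] 42.1
now tx -3.95 ty -28.13
after tx -3.97 ty -28.13
twist 0.01
tz 3.37
```

```bash

python3 -m jog '[{"fingers":-0.5,"tx":-0.13,"ty":-0.94,"tz":0,"twist":0},{"fingers":-0.5,"tx":-0.13,"ty":-0.94,"tz":0,"twist":0},{"fingers":-0.5,"tx":-0.13,"ty":-0.94,"tz":0,"twist":0},{"fingers":-0.5,"tx":-0.13,"ty":-0.94,"tz":0,"twist":0},{"fingers":-0.5,"tx":-0.13,"ty":-0.94,"tz":0,"twist":0},{"fingers":-0.5,"tx":-0.13,"ty":-0.94,"tz":0,"twist":0},{"fingers":-0.5,"tx":-0.13,"ty":-0.94,"tz":0,"twist":0},{"fingers":-0.5,"tx":-0.13,"ty":-0.94,"tz":0,"twist":0},{"fingers":-0.5,"tx":-0.13,"ty":-0.94,"tz":0,"twist":0},{"fingers":-0.5,"tx":-0.13,"ty":-0.94,"tz":0,"twist":0}]' >/dev/null
python3 -m jog '[{"fingers":-0.5,"tx":-0.13,"ty":-0.94,"tz":0,"twist":0},{"fingers":-0.5,"tx":-0.13,"ty":-0.94,"tz":0,"twist":0},{"fingers":-0.5,"tx":-0.13,"ty":-0.94,"tz":0,"twist":0},{"fingers":-0.5,"tx":-0.13,"ty":-0.94,"tz":0,"twist":0},{"fingers":-0.5,"tx":-0.13,"ty":-0.94,"tz":0,"twist":0},{"fingers":-0.5,"tx":-0.13,"ty":-0.94,"tz":0,"twist":0},{"fingers":-0.5,"tx":-0.13,"ty":-0.94,"tz":0,"twist":0},{"fingers":-0.5,"tx":-0.13,"ty":-0.94,"tz":0,"twist":0},{"fingers":-0.5,"tx":-0.13,"ty":-0.94,"tz":0,"twist":0},{"fingers":-0.5,"tx":-0.13,"ty":-0.94,"tz":0,"twist":0}]' >/dev/null
python3 -m jog '[{"fingers":-0.5,"tx":-0.13,"ty":-0.94,"tz":0,"twist":0},{"fingers":-0.5,"tx":-0.13,"ty":-0.94,"tz":0,"twist":0},{"fingers":-0.5,"tx":-0.13,"ty":-0.94,"tz":0,"twist":0},{"fingers":-0.5,"tx":-0.13,"ty":-0.94,"tz":0,"twist":0},{"fingers":-0.5,"tx":-0.13,"ty":-0.94,"tz":0,"twist":0},{"fingers":-0.5,"tx":-0.13,"ty":-0.94,"tz":0,"twist":0},{"fingers":-0.5,"tx":-0.13,"ty":-0.94,"tz":0,"twist":0},{"fingers":-0.5,"tx":-0.13,"ty":-0.94,"tz":0,"twist":0},{"fingers":-0.5,"tx":-0.13,"ty":-0.94,"tz":0,"twist":0},{"fingers":-0.5,"tx":-0.13,"ty":-0.94,"tz":0,"twist":0},{"fingers":-0.5,"tx":0,"ty":0,"tz":0.8,"twist":0}]' >/dev/null
python3 -m jog '[{"fingers":-0.5,"tx":0,"ty":0,"tz":0.8,"twist":0},{"fingers":-0.5,"tx":0,"ty":0,"tz":0,"twist":0},{"fingers":-0.5,"tx":0,"ty":0,"tz":0,"twist":0}]' >/dev/null
python3 st.py 0.5974 -0.3452 176.4 0.028;python3 -c "
from h import *
f=shot('side','s8',(320,250,480,370),5)"
```

```text
t 40.0 p [ 0.5954 -0.3456  0.0712] yaw 176.4 q1,7 [0.88 1.42] w 0.0487 f [0.4 0.7 0.7] 42.0
now tx -0.08 ty 0.02
after tx -0.08 ty 0.02
twist 0.01
tz 1.73
```

View pics/s8.png

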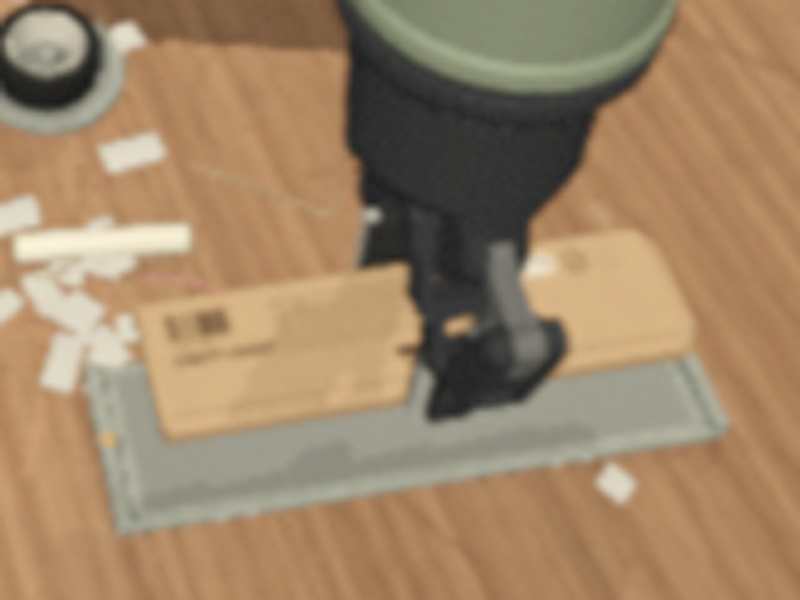

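The card is held level over its rest: near lower corners at (172,440) and (692,350), rest near base corners at (122,533) and (727,436). Comparing the two.

```bash
python3 -c "
from h import *
f=dict(np.load('/tmp/s8.npz'))
P=lambda u,v,z=None:px(f,320+(u+.5)/5-.5,250+(v+.5)/5-.5,z)
def mid(a,b,w):
    d=b-a;L=np.linalg.norm(d);d/=L;print((a+b)[:2]/2+w*np.array([-d[1],d[0]]),L,np.degrees(np.arctan2(d[1],d[0])))
mid(P(170,440,.049),P(692,350,.049),.025); mid(P(122,534,.0),P(728,437,.0),.032)"
```

```text
[ 0.59635065 -0.34354208] 0.18949391254210005 -3.5554087126063987
[ 0.59928979 -0.34477931] 0.2274715026836155 -4.56707831086167
```

```bash

python3 -m jog '[{"fingers":-0.5,"tx":-0.1,"ty":-0.04,"tz":0.5,"twist":0.1},{"fingers":-0.5,"tx":0,"ty":0,"tz":0.5,"twist":0},{"fingers":-0.5,"tx":0,"ty":0,"tz":0.35,"twist":0},{"fingers":-0.5,"tx":0,"ty":0,"tz":0.2,"twist":0},{"fingers":-0.5,"tx":0,"ty":0,"tz":0.13,"twist":0},{"fingers":-0.5,"tx":0,"ty":0,"tz":0,"twist":0},{"fingers":-0.5,"tx":0,"ty":0,"tz":0,"twist":0},{"fingers":-0.5,"tx":0,"ty":0,"tz":0,"twist":0}]'
```

```text
clock: 40.8
tcp_pos: [0.598, -0.3481, 0.0299]
orientation: [[-0.997, 0.073, 0.0], [0.073, 0.997, -0.0], [-0.0, -0.0, -1.0]]
wrist_force: [-0.3, -0.1, -0.1]
gripper_width: 0.0486
finger_force: 42.1
```

```bash

python3 -m jog '[{"fingers":-0.5,"tx":0,"ty":0.08,"tz":0.06,"twist":0},{"fingers":-0.5,"tx":0,"ty":0,"tz":0,"twist":0},{"fingers":-0.5,"tx":0,"ty":0,"tz":0,"twist":0}]'
python3 -m jog '[{"fingers":0.3,"tx":0,"ty":0,"tz":0,"twist":0},{"fingers":0.4,"tx":0,"ty":0,"tz":0,"twist":0},{"fingers":0.5,"tx":0,"ty":0,"tz":0,"twist":0},{"fingers":0.6,"tx":0,"ty":0,"tz":0,"twist":0},{"fingers":0.7,"tx":0,"ty":0,"tz":0,"twist":0},{"fingers":0.8,"tx":0,"ty":0,"tz":-0.4,"twist":0},{"fingers":1,"tx":0,"ty":0,"tz":-0.8,"twist":0},{"fingers":1,"tx":0,"ty":0,"tz":-1,"twist":0},{"fingers":1,"tx":0,"ty":0,"tz":-1,"twist":0},{"fingers":1,"tx":0,"ty":0,"tz":-1,"twist":0},{"fingers":1,"tx":0,"ty":0,"tz":-1,"twist":0}]'
python3 -c "
from h import *
shot('side','s9',(260,100,480,360),2.3)"
```

```text
clock: 41.1
tcp_pos: [0.5981, -0.3463, 0.0285]
orientation: [[-0.997, 0.073, 0.0], [0.073, 0.997, -0.001], [-0.001, -0.001, -1.0]]
wrist_force: [-1.2, -2.5, 4.0]
gripper_width: 0.0483
finger_force: 45.8
clock: 42.2
tcp_pos: [0.5982, -0.3459, 0.1611]
orientation: [[-0.997, 0.073, 0.001], [0.073, 0.997, -0.001], [-0.001, -0.0, -1.0]]
wrist_force: [0.3, 0.3, -0.2]
gripper_width: 0.0854
finger_force: 0.0
```

View pics/s9.png

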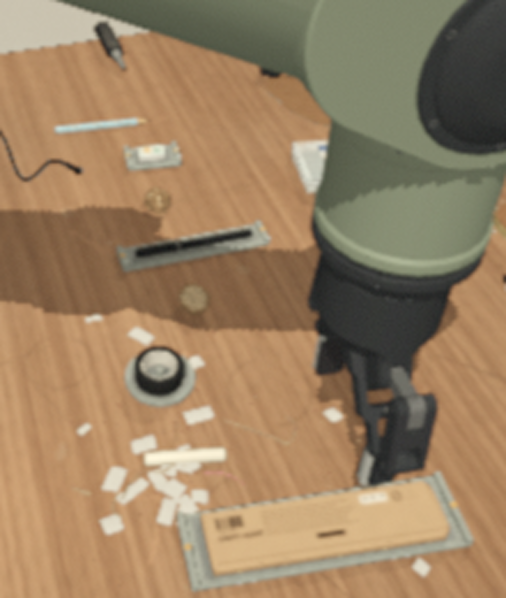

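All four things lie on their rests (card 203–450 within 183–467) and both walnuts are in place. Handing in.

```bash
python3 -c "
from bench import close_job; print(close_job())"
```

```text
the job is handed in; nothing more can be done
None
```

I took the pile apart, and in the last picture the marker, eraser, tape roll and card pack each lie on their own rest with both walnut shells in place; I handed the job in about 42 s into the 106 s allowed, and no verdict came back.

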